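# Drop a ratchet-propped dial board back to its lowest notch

## Task

The sloping dial board is propped too steep: set it to its lowest notch. By its orange bar, lift it past the top notch until its stop arm presses the orange stop post firmly enough to kick the pawl out (about half a kilogram extra at the bar; well over a kilogram would bend the arm), then let it down in hand, not dropped, until it lies flat on its rests, raise it to the first notch, leave it propped there and let go. Do not disturb the loose parts around it.

Things in the scene. Friction and masses are not known exactly. Their poses are not given: they have to be found in the camera images.
- board (a joint): walnut dial board, 185 x 200 x 12 mm, 0.5 to 1 kg, hinged on a level axle, a chrome dial face fixed on it. Value = its slope in rad: 0 flat on its rests, growing as the bar's edge rises. The pawl props it at about 0.25, 0.43, 0.61 and 0.77 (four notches, 38 mm apart at the bar); it starts in the third. With the pawl kicked out it sinks freely unless held: lower it in hand, under 2 rad/s
- bar (a point): centre of the orange round grip bar, 14 mm thick, 138 mm free length, parallel to the axle, 210 mm from the axle in the plane of the board, 45 mm beyond the board's edge; open space between but for its two arms, 75 mm either side of this point. Turns with the board: x away from the axle, y along the bar, z off the board's face. It may turn between gripper pads
- hinge (a point): point on the axle line, midway along the board, 105 mm above the shelf, on the fixed base; x level, from the axle towards the bar's side (away from the robot), y along the axle, z up. The bar's centre is this point + 0.21 m x (cos of the slope along x, sin of the slope along z)
- base: fixed walnut base, 290 x 310 mm, with two cheeks carrying the axle; origin on the shelf under the axle's middle, axes as hinge. At its +y side sit the brass toothed sector, steel pawl, red cam and stop arm
- pawl (a point): pivot of the steel toggle pawl, on the base. About 0.02 rad above each notch the pawl falls in (lift 0.05 to 0.1 past the notch to be sure, then let down onto it); then the board cannot come down past that notch. Kicked out at the top it stays out while the board is lowered; in the last 0.15 rad before flat the board puts it back in, surely once the slope is below 0.04 rad
- stop_post: fixed steel post, orange top, 26 mm wide, 90 mm high, standing 100 mm to -x (robot side) of this origin, which lies below the axle at +y. A pin on a spring arm lands on it at a slope between 0.99 and 1.25, different each time, to be felt. Then the lift at the bar rises 0.65 N per mm of bar travel; the pawl is kicked out at 5 to 6 N extra; at 14 N extra the post carries its limit of 30 N
- stand: fixed walnut stand, 170 x 130 mm, holding three chrome dial faces (92 mm) on edge, 110 mm high; origin under its centre
- flag: loose ruby red plastic expiry flag lying flat, 112 mm long, 45 mm wide, 10 mm high; bystander; origin on its underside
- rejector: loose brass coin rejector plate, 85 x 55 x 5 mm, with two holes; bystander; origin under its centre
- wheel: loose steel balance wheel, 70 mm across, 16 mm high; bystander; origin under its centre
- cap: loose heavy cast iron meter pedestal cap, 96 mm across, 46 mm high; bystander; origin under its centre

How it is judged:
By the outcome, as a careful person would: the job done as asked, in the order asked, and still so for the second after the job is handed in, with the robot touching nothing.
It also fails if it takes over 72 s, if anything falls off the work surface, if the arm or the gripper's body presses on something with over 40 N, if the wrist force passes 120 N, or if a joint passes its speed limit or range.

## Robot

A 6-joint arm with a two-finger parallel gripper is mounted at the origin on the work surface. World frame = base frame: x ahead of the robot, y to its left, z up, the work surface at z = 0. Lengths are in mm, angles in rad, forces in N, time in s.
With the tool pointing down it reaches from about 350 to 775 mm from the base axis. Payload 7.3 kg.
Tool frame: the origin (TCP) lies between the finger pads; the fingertips stand 14 mm ahead of it and the grasp point (between the pads) lies 5 mm behind it; y points along the fingers, z is the direction in which the jaws open and shut, and the axes are right-handed (so a half turn about y gives the same grasp; the last joint's range is limited). The gripper opens to 92 mm and grips with 3 to 60 N. Pads are 19 mm wide; open, the fingers measure 130 mm over their backs; the gripper's body (75 mm by 190 mm) begins 47 mm behind the grasp point.
Start: joints at [-1.285, 0.342, 1.524, -0, 1.275, -0.146], TCP at [219.739, -476.821, 240.741] pointing down, gripper open.
Joint ranges: [-2.53, 2.53], [-0.77, 2.02], [0.04, 2.7], [-1, 4.14], [0.28, 2.66], [-3.11, 3.11]. Speed limits (rad/s): [2.57, 2.57, 3.14, 3.14, 3.14, 3.14].

## Interface

Orientations are given as [roll, pitch, yaw] about the fixed x, y, z axes, in that order (R = Rz(yaw) Ry(pitch) Rx(roll)).
In Python, from plant import bot, vision, order gives the robot as it stands.
- The arm moves only by the tool apply_moves, never from a script. Its argument "rows" is a list of rows, each a list of 3 entries, a list of its own where there are three numbers: the shift along the tool's x, y, z in cm, then the turn about the tool's y in rad, then the finger opening in cm, from 0 to 9.18. A call has 1 to 5 rows; each row is the pose to reach, as a shift and turn from the pose measured when the call began, along the tool's axes at that moment; what a row does not reach only later rows make up. A row lasts 1/8 s, in which the tool goes at most 62.5 mm and 10.7 degrees, less where a joint would pass 70% of its speed; a pose out of reach is approached as far as the arm can. A call with a gripper value outside its range is refused whole. The fingers move at their own pace and stop on an object; the grip force is fixed at half the most. Time passes only in rows, so rows that repeat a pose let the fingers close. It gives the time, the measured TCP pose, the force and the opening at its end, in the units of the state.
- bot.get_obs(): the state, without advancing time (a new reading comes with each control period).
- vision.capture(name): name is "scene" or "top" or "wrist"; returns the picture (400x640x3 uint8, red, green, blue); there is no depth.
- vision.camera_info(name): a dict with "mtx" (3x3 intrinsics, pixels), "rvec" (rotation vector, rad) and "tvec" (3), from world to camera coordinates, as OpenCV has them. Camera axes: x right, y down, z forward; pixel columns grow to the right and rows downward; lengths in mm; the calibration is good to about 2 mm. A picture is of the moment at which its call begins: read the wrist's pose just before it. camera_info takes no time and is no camera call; for the wrist camera it gives the pose at the moment of the call.
- order.close_job(): hands the job in, once; it reports no verdict.
The state is a dict: "time": time; "joint_positions": joint angles; "dq": joint speeds; "tau": joint torques, N m; "tool_pos": TCP position; "tcp_rot": TCP orientation; "contact_force": force on the tool from outside, world axes, zero at the start; "moment": the same for the moment, N m; "grip_width": finger opening in mm.
Only numpy, scipy, OpenCV 4.12 (cv2) and the standard library are available. Lean on these libraries where they do the work, as an engineer would, in place of code of your own. Each camera call takes 0.05 s, during which the arm holds its last target.

## Working session

There is one attempt and no reset: what is moved stays moved. The work goes in short steps, Python scripts to look and compute and a tool call to move; the robot and the scene stay as the last step left them, time stands still between calls to the robot, and variables do not carry over. Pictures are saved under pics/ and viewed, and the job is handed in when it is done.

Besides the shell and the picture viewer there is one more tool, called after ">>>" as name(argument=value, ...), one argument or row to a line, values as JSON. apply_moves: Moves the arm, as the interface text tells. Its arguments: {"type":"object","properties":{"rows":{"type":"array","items":{"type":"array"}}},"required":["rows"]}

```bash
ls; mkdir -p pics; python3 - <<'E'
from plant import bot, vision, order
import cv2
print(bot.get_obs())
for n in ("scene","top"):
    im=vision.capture(n); cv2.imwrite(f"pics/{n}0.png",im[:,:,::-1]); print(n,vision.camera_info(n))
E
```

```text
pics
{'time': 0.0, 'joint_positions': array([-1.28499354e+00,  3.42679372e-01,  1.52502252e+00, -1.99442020e-05,
        1.27540173e+00, -1.45967001e-01]), 'dq': array([-0.00065269,  0.001098  ,  0.00061232,  0.00057534, -0.0002009 ,
        0.00113048]), 'tau': array([-1.20577966e-03, -4.31238949e+01, -2.44214541e+01,  7.16224336e-02,
        5.59552107e-02, -1.09281798e-04]), 'tool_pos': array([ 219.62054201, -476.42549535,  240.06553081]), 'tcp_rot': array([-1.57229400e+00,  2.00900202e-04, -2.70981719e+00]), 'contact_force': array([ 0.07360805, -0.05353457, -0.48203062]), 'moment': array([-0.01876856,  0.07082721, -0.00504686]), 'grip_width': 91.9458354816171}
scene {'mtx': array([[435.64645455,   0.        , 324.98772491],
       [  0.        , 435.64645455, 196.44537921],
       [  0.        ,   0.        ,   1.        ]]), 'rvec': array([ 1.38231681,  2.32488973, -0.75948387]), 'tvec': array([ 255.10561083, -311.64112725, 1472.60515082])}
top {'mtx': array([[470.92100539,   0.        , 326.62024864],
       [  0.        , 470.92100539, 191.99558175],
       [  0.        ,   0.        ,   1.        ]]), 'rvec': array([ 2.13326337, -2.18506817,  0.14808942]), 'tvec': array([ -14.74787256,  545.91529828, 1273.4363955 ])}
```

View pics/scene0.png

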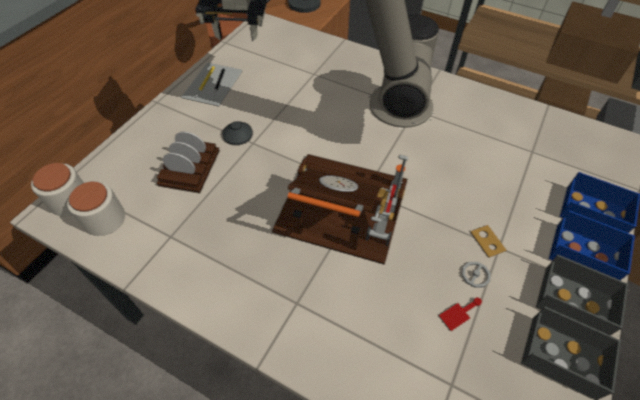

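View pics/top0.png

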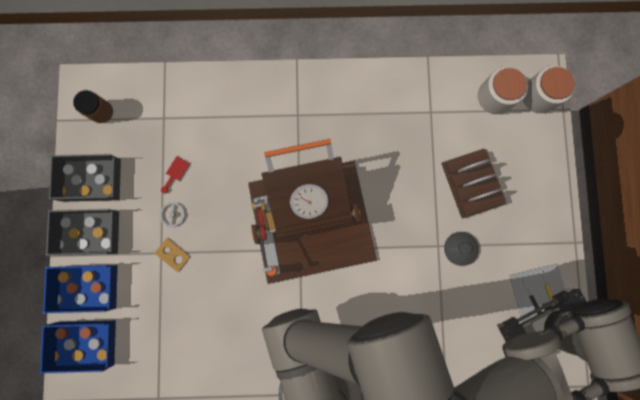

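The top view shows the orange bar from (265,155) to (331,142). In the scene view it runs from (288,192) to (362,212). The bystanders lie well clear at the left (+y), and the stand and cap are at the right. Next I'll triangulate the bar.

```bash
cat > h.py <<'E'
import numpy as np, cv2
from plant import bot, vision, order
def cam(n):
    c=vision.camera_info(n); R=cv2.Rodrigues(np.array(c['rvec']))[0]; return np.array(c['mtx']),R,np.array(c['tvec']).reshape(3)
def ray(n,uv):
    K,R,t=cam(n); d=R.T@np.linalg.inv(K)@np.array([uv[0],uv[1],1.]); return -R.T@t,d/np.linalg.norm(d)
def plane(n,uv,z):
    o,d=ray(n,uv); return o+d*(z-o[2])/d[2]
def tri(uv1,uv2,n1='top',n2='scene'):
    P=[]
    for n in(n1,n2):
        K,R,t=cam(n);P.append(K@np.c_[R,t])
    X=cv2.triangulatePoints(P[0],P[1],np.float64(uv1).reshape(2,1),np.float64(uv2).reshape(2,1)); return (X[:3]/X[3]).ravel()
def proj(n,X):
    K,R,t=cam(n);p=K@(R@np.asarray(X)+t);return p[:2]/p[2]
def orange(im,roi):
    hsv=cv2.cvtColor(im,cv2.COLOR_RGB2HSV); m=cv2.inRange(hsv,(5,150,110),(18,255,255))
    k=np.zeros_like(m);x0,y0,x1,y1=roi;k[y0:y1,x0:x1]=1; return m*k
E
python3 - <<'E'
from h import *
E={}
for n,roi in(("top",(240,120,350,175)),("scene",(270,175,372,230))):
    im=cv2.imread(f"pics/{n}0.png")[:,:,::-1].copy(); m=orange(im,roi)
    N,l,s,c=cv2.connectedComponentsWithStats(m); i=1+np.argmax(s[1:,4]); ys,xs=np.where(l==i)
    (cx,cy),(w,h),a=r=cv2.minAreaRect(np.c_[xs,ys].astype(np.float32)); print(n,s[i],r)
    b=cv2.boxPoints(r); 
    b=sorted(b.tolist()); E[n]=[np.mean(b[:2],0),np.mean(b[2:],0)]; print(E[n])
# top left = +y end ; scene right = +y
a=tri(E['top'][0],E['scene'][1]); b=tri(E['top'][1],E['scene'][0])
print(a,b,(a+b)/2,np.linalg.norm(a-b))
for X,t,s in((a,0,1),(b,1,0)): print(proj('top',X)-E['top'][t],proj('scene',X)-E['scene'][s])
y=(a-b);print('yaw of y axis',np.degrees(np.arctan2(y[1],y[0]))-90)
im=cv2.imread("pics/top0.png"); cv2.imwrite("pics/topz.png",cv2.resize(im[120:300,220:400],None,fx=3.3,fy=3.3,interpolation=2)); 
im=cv2.imread("pics/scene0.png"); cv2.imwrite("pics/scz.png",cv2.resize(im[140:280,260:430],None,fx=4,fy=4,interpolation=2)); 
E
```

```text
top [265 140  65  16 229] ((297.15106201171875, 147.73361206054688), (3.514522075653076, 65.50838470458984), 78.36637115478516)
[array([265.06973267, 154.33859253]), array([329.23239136, 141.12863159])]
scene [288 192  72  24 437] ((323.57891845703125, 203.7088623046875), (73.75938415527344, 6.052773952484131), 15.154067993164062)
[array([287.98165894, 194.06793213]), array([359.17617798, 213.34979248])]
[615.50272599 120.82167161 221.89667849] [644.96645123 -36.2604906  224.01475804] [630.23458861  42.28059051 222.95571826] 159.83555002201936
[-0.49095947  0.20644944] [-0.69455122 -0.0529648 ]
[ 0.44701729 -0.24101994] [0.64092122 0.07011003]
yaw of y axis 10.623467731983226
```

View pics/topz.png

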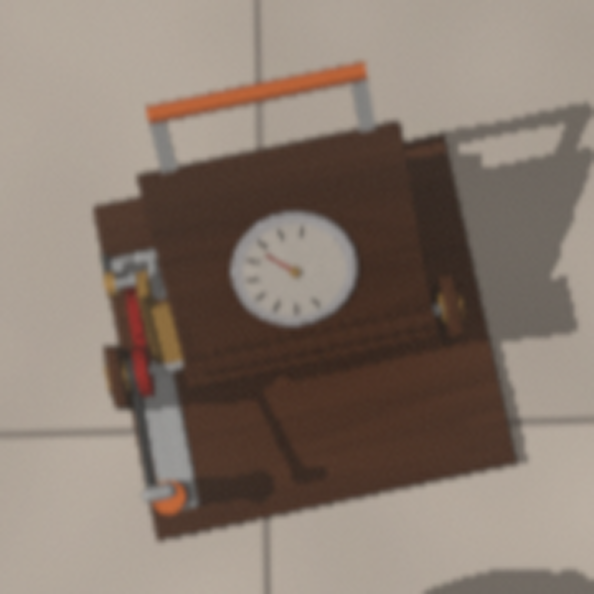

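View pics/scz.png

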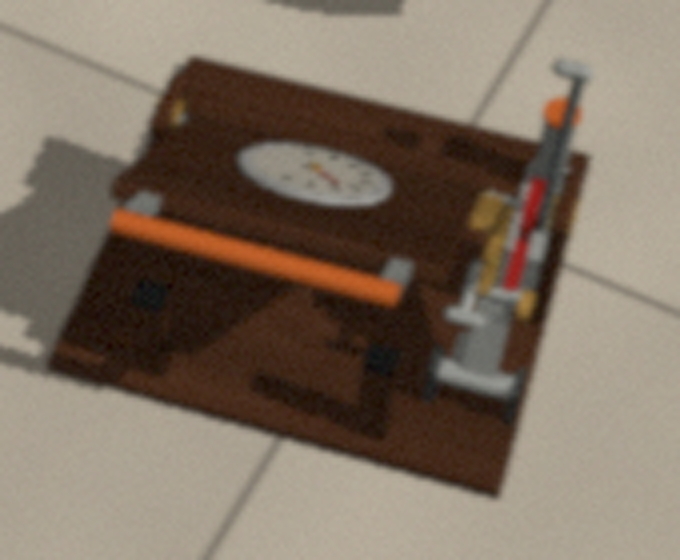

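```bash
cat >> h.py <<'E'
from scipy.spatial.transform import Rotation as Ro
YAW=np.radians(10.62); C=np.array([630.2,42.3,225.3])
hx=np.array([np.cos(YAW),np.sin(YAW),0]); HINGE=C-210*np.cos(.61)*hx-np.array([0,0,210*np.sin(.61)])
def barpos(s): return HINGE+210*(np.cos(s)*hx+np.sin(s)*np.array([0,0,1]))
def slope(p=None):
    g=grasp() if p is None else p; d=g-HINGE; return np.arctan2(d[2],d@hx), np.hypot(d[2],d@hx)
def pose():
    o=bot.get_obs(); return o,np.array(o['tool_pos']),Ro.from_euler('xyz',o['tcp_rot']).as_matrix()
def grasp():
    o,p,R=pose(); return p-5*R[:,1]
def shift(target_grasp):
    o,p,R=pose(); return np.round(R.T@(np.asarray(target_grasp)-(p-5*R[:,1]))/10,2)
def turn(yaw=None):
    yaw=YAW-np.pi/2 if yaw is None else yaw
    return -((yaw-bot.get_obs()['tcp_rot'][2]+np.pi)%(2*np.pi)-np.pi)
E
python3 - <<'E'
from h import *
print(HINGE, turn(), shift(barpos(.61)+[0,0,160]))
E
```

```text
[461.02225049  10.57811831 104.99783338] -1.3243203495648164 [-59.   -13.97 -29.95]
```

>>> apply_moves(
  rows=[
    [[0,-6,0],0,9],
    [[-4,-12,-2],-0.15,9],
    [[-10,-14,-5],-0.3,9],
    [[-15,-14,-7.6],-0.45,9],
    [[-20,-14,-10.2],-0.6,9],
  ],
)

```text
time: 0.72
tool_pos: [356.8, -302.3, 380.6]
tcp_rot: [-1.571, 0.001, -2.106]
contact_force: [0.6, -1.9, -0.2]
grip_width: 90.2
```

```bash
python3 - <<'E'
from h import *
print(grasp(), turn(), shift(barpos(.61)+[0,0,160]), bot.get_obs()['contact_force'])
E
```

```text
[ 356.79002839 -302.34050289  385.59993429] -0.7201326681978282 [-43.59   0.06   5.96] [ 0.64154264 -1.92986339 -0.2155189 ]
```

>>> apply_moves(
  rows=[
    [[-6,0,0.8],-0.15,9],
    [[-12,0,1.6],-0.3,9],
    [[-18,0,2.5],-0.45,9],
    [[-24,0,3.3],-0.6,9],
    [[-30,0,4.1],-0.72,9],
  ],
)

```text
time: 1.35
tool_pos: [545.8, -63.3, 380.5]
tcp_rot: [-1.571, 0.001, -1.381]
contact_force: [0.7, -0.5, -0.1]
grip_width: 90.1
```

```bash
python3 - <<'E'
from h import *
print(grasp(), turn(), shift(barpos(.61)+[0,0,160]), bot.get_obs()['contact_force'])
E
```

```text
[545.85013946 -63.31541167 385.50600001] 0.00418985395276561 [-8.78  0.03 10.27] [ 0.66729152 -0.54508217 -0.14997305]
```

>>> apply_moves(
  rows=[
    [[-4,0,5],0,9],
    [[-8.8,0,10.3],0,7],
    [[-8.8,0,10.3],0,5],
    [[-8.8,0,10.3],0,4],
    [[-8.8,0,10.3],0,4],
  ],
)

```text
time: 1.98
tool_pos: [629.9, 41.3, 380.8]
tcp_rot: [-1.571, 0.0, -1.383]
contact_force: [-0.6, -1.1, 0.1]
grip_width: 54.2
```

```bash
python3 - <<'E'
from h import *
print(grasp(), turn(), shift(barpos(.61)), bot.get_obs()['contact_force'])
im=vision.capture('wrist'); cv2.imwrite('pics/w1.png',im[:,:,::-1]); print(proj('wrist',barpos(.61)))
hb=barpos(.61); yv=np.array([-hx[1],hx[0],0]); print(proj('wrist',hb+69*yv),proj('wrist',hb-69*yv))
E
```

```text
[629.87607389  41.25550362 385.8249808 ] 0.00280147245082496 [-0.09 16.05  0.06] [-0.56741755 -1.10191879  0.12943609]
[324.59580711 186.02648196]
[324.78216191 115.73529918] [324.43121924 248.10739332]
```

View pics/w1.png

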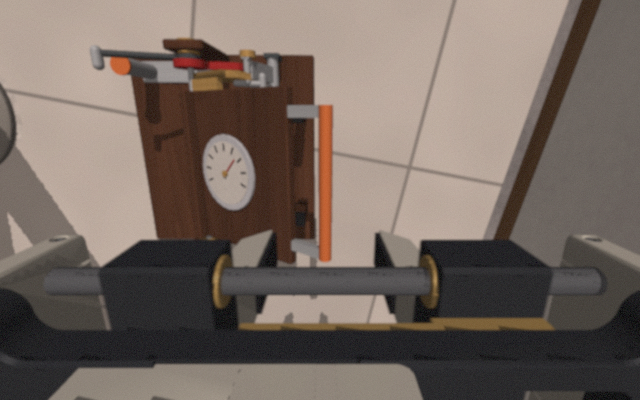

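The wrist view shows the bar upright in the picture, from (326,105) to (326,261). That agrees with the prediction of (324.6,186) to a few pixels. I'll refine it with the mask.

```bash
python3 - <<'E'
from h import *
im=cv2.imread('pics/w1.png')[:,:,::-1].copy(); m=orange(im,(300,90,350,275)); ys,xs=np.where(m>0)
print(len(xs),ys.min(),ys.max())
for a in (120,150,180,210,240): r=xs[(ys>=a)&(ys<a+15)]; print(a,r.min(),r.max(),r.mean())
up=plane('wrist',(xs[(ys>115)&(ys<130)].mean(),122.5),225.3); lo=plane('wrist',(xs[(ys>235)&(ys<250)].mean(),242.5),225.3)
d=up-lo; print(up,lo,np.degrees(np.arctan2(d[1],d[0]))-90)
t=plane('wrist',(326,ys.min()),225.3);b=plane('wrist',(326,ys.max()+1),225.3);print(t,b,(t+b)/2,np.linalg.norm(t-b))
E
```

```text
1693 106 260
120 320 331 325.2774566473988
150 319 331 325.0
180 320 330 325.0
210 320 330 324.93865030674846
240 319 330 324.5
[619.27023081 104.0799601  225.3       ] [641.84090561 -19.02258806 225.3       ] 10.38970180383879
[616.95437149 119.06473791 225.3       ] [647.48225924 -40.34231693 225.3       ] [632.21831536  39.36121049 225.3       ] 162.30391573240655
```

>>> apply_moves(
  rows=[
    [[0,4,0.1],0,3],
    [[0,8,0.1],0,3],
    [[0,11,0.1],0,3],
    [[0,11,0.1],0,3],
    [[0,11,0.1],0,3],
  ],
)

```text
time: 2.65
tool_pos: [631.3, 40.5, 273.2]
tcp_rot: [-1.568, -0.0, -1.384]
contact_force: [0.7, 0.8, 0.3]
grip_width: 30.1
```

```bash
sed -i 's/10.62)/10.5)/; s/630.2,42.3/631.0,41.5/' h.py; python3 - <<'E'
from h import *
print(grasp(), turn(), shift(barpos(.61)), bot.get_obs()['contact_force'], bot.get_obs()['grip_width'])
im=vision.capture('wrist'); cv2.imwrite('pics/w2.png',im[:,:,::-1])
E
```

```text
[631.27200921  40.52397184 278.15059782] 0.0033981596443037887 [-0.1   5.28 -0.02] [0.67148271 0.84449479 0.26094145] 30.068151384386887
```

View pics/w2.png

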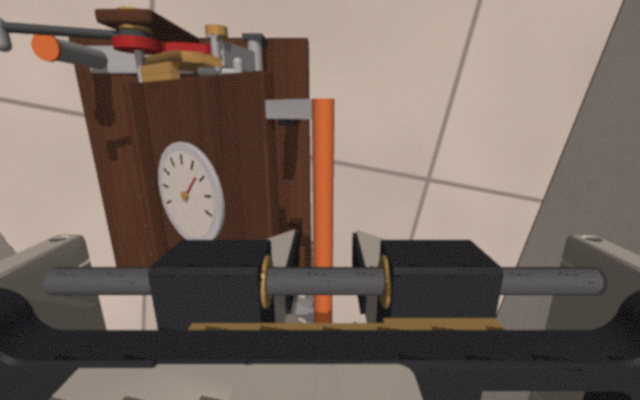

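The bar, at column 323, lies between the two fingers, so I'll descend and grip.

>>> apply_moves(
  rows=[
    [[0,3,0],0,3],
    [[0,5.2,0],0,3],
    [[0,5.3,0],0,3],
    [[0,5.3,0],0,3],
  ],
)

```text
time: 3.2
tool_pos: [632.4, 40.6, 222.3]
tcp_rot: [-1.564, -0.001, -1.384]
contact_force: [-0.7, -0.1, 0.4]
grip_width: 30.1
```

```bash
python3 - <<'E'
from h import *
print(grasp(), turn(), shift(barpos(.61)), bot.get_obs()['contact_force'], bot.get_obs()['grip_width'])
E
```

```text
[632.40953755  40.62003033 227.25717926] 0.003646170015286998 [-0.11  0.19 -0.12] [-0.72867605 -0.06352949  0.38383649] 30.07479963928424
```

>>> apply_moves(
  rows=[
    [[0,0,0],0,1],
    [[0,0,0],0,1],
    [[0,0,0],0,1],
    [[0,0,0],0,1],
    [[0,0,0],0,1],
  ],
)

```text
time: 3.82
tool_pos: [631.0, 40.2, 222.2]
tcp_rot: [-1.568, -0.001, -1.384]
contact_force: [-5.7, -0.9, 0.4]
grip_width: 12.9
```

```bash
python3 - <<'E'
from h import *
print(grasp(), turn(), slope(), bot.get_obs()['contact_force'], bot.get_obs()['grip_width'])
for s in (.65,.7,.75,.8,.85): print(s,shift(barpos(s)))
E
```

```text
[630.9945614   40.19124709 227.1690953 ] 0.0035368628407197455 (np.float64(0.6179274024518333), np.float64(210.87749981191956)) [-5.72773044 -0.91275952  0.36190192] 12.947513729972664
0.65 [-0.13 -0.49 -0.47]
0.7 [-0.13 -1.31 -1.12]
0.75 [-0.13 -2.1  -1.82]
0.8 [-0.13 -2.85 -2.55]
0.85 [-0.14 -3.57 -3.32]
```

>>> apply_moves(
  rows=[
    [[0,-0.5,-0.5],0,1],
    [[0,-1.3,-1.1],0,1],
    [[0,-2.1,-1.8],0,1],
    [[0,-2.5,-2.2],0,1],
    [[0,-2.5,-2.2],0,1],
  ],
)

```text
time: 4.45
tool_pos: [610.6, 36.4, 249.2]
tcp_rot: [-1.562, -0.002, -1.384]
contact_force: [7.0, 2.4, 3.0]
grip_width: 12.8
```

```bash
cat >> h.py <<'E'
def st(ss=()):
    o=bot.get_obs(); s,r=slope(); F=np.array(o['contact_force'])
    rad=np.cos(s)*hx+np.array([0,0,np.sin(s)]); tan=-np.sin(s)*hx+np.array([0,0,np.cos(s)])
    print('t %.2f slope %.3f r %.1f lift %.2f rad %.2f Fz %.2f w %.1f turn %.3f'%(o['time'],s,r,-F@tan,-F@rad,F[2],o['grip_width'],turn()))
    for x in ss: print(x,shift(barpos(x)))
E
python3 - <<'E'
from h import *
st((.85,.9,.95))
E
```

```text
t 4.45 slope 0.779 r 212.4 lift 2.96 rad -7.32 Fz 3.04 w 12.8 turn 0.004
0.85 [-0.13 -0.87 -1.24]
0.9 [-0.13 -1.55 -2.04]
0.95 [-0.14 -2.19 -2.88]
```

>>> apply_moves(
  rows=[
    [[0,0,0],0,1],
    [[0,0,0],0,1],
    [[0,0,0],0,1],
  ],
)

```text
time: 4.82
tool_pos: [610.7, 36.4, 249.2]
tcp_rot: [-1.562, -0.002, -1.384]
contact_force: [3.0, 0.4, -0.1]
grip_width: 13.1
```

```bash
python3 - <<'E'
from h import *
print(bot.get_obs()['contact_force'],bot.get_obs()['moment'],grasp())
st((.85,.9,.95))
im=vision.capture('scene'); cv2.imwrite('pics/s1.png',cv2.resize(im[120:300,230:430,::-1],None,fx=4,fy=3.3,interpolation=2))
E
```

```text
[ 3.01572863  0.38252491 -0.13462334] [ 0.18502463 -0.74811911 -0.05166886] [610.61048714  36.40765008 254.21347356]
t 4.83 slope 0.779 r 212.4 lift 2.23 rad -2.07 Fz -0.13 w 13.1 turn 0.004
0.85 [-0.13 -0.87 -1.25]
0.9 [-0.13 -1.55 -2.05]
0.95 [-0.14 -2.19 -2.88]
```

View pics/s1.png

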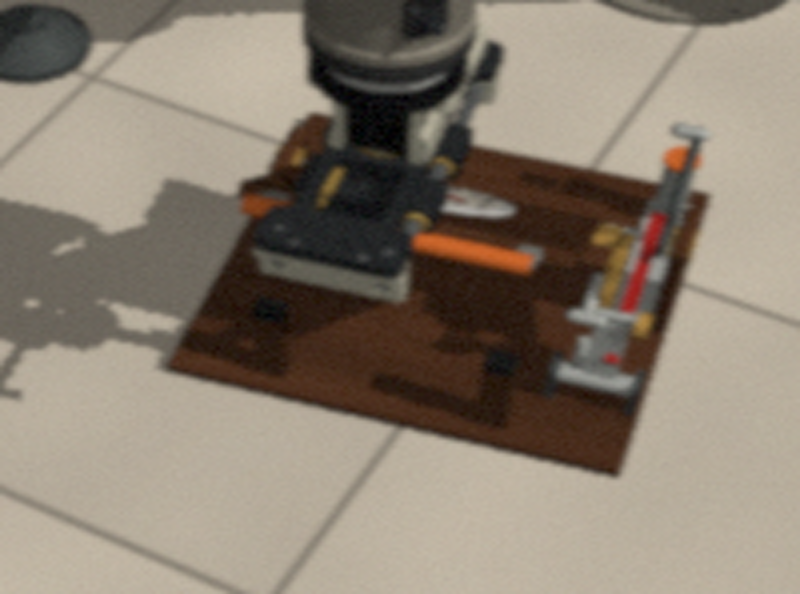

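```bash
cat >> h.py <<'E'
def arc(*ds):
    g=grasp(); s,r=slope(); y=np.array([-hx[1],hx[0],0])
    for d in ds:
        v=r*((np.cos(s+d)-np.cos(s))*hx+np.array([0,0,np.sin(s+d)-np.sin(s)])); print('%.2f'%d,shift(g+v))
E
python3 - <<'E'
from h import *
arc(.04,.08,.12,.16)
E
```

```text
0.04 [-0.  -0.6 -0.6]
0.08 [-0.   -1.17 -1.23]
0.12 [-0.   -1.72 -1.88]
0.16 [-0.   -2.24 -2.55]
```

>>> apply_moves(
  rows=[
    [[0,-0.6,-0.6],0,1],
    [[0,-1.2,-1.2],0,1],
    [[0,-1.7,-1.9],0,1],
    [[0,-1.7,-1.9],0,1],
    [[0,-1.7,-1.9],0,1],
  ],
)

```text
time: 5.5
tool_pos: [592.8, 33.1, 267.4]
tcp_rot: [-1.558, -0.002, -1.384]
contact_force: [6.1, 2.3, 4.1]
grip_width: 12.9
```

```bash
python3 - <<'E'
from h import *
print(bot.get_obs()['contact_force'],grasp())
st()
arc(.02,.04,.06,.08)
E
```

```text
[6.10459071 2.33116592 4.10241919] [592.78610106  33.07172279 272.35590106]
t 5.50 slope 0.899 r 213.8 lift 2.48 rad -7.21 Fz 4.10 w 12.9 turn 0.004
0.02 [-0.   -0.27 -0.33]
0.04 [-0.   -0.53 -0.67]
0.06 [-0.   -0.78 -1.02]
0.08 [-0.   -1.03 -1.37]
```

```bash
cat >> h.py <<'E'
def arc(*ds,off=-.05,r=210):
    g=grasp(); s=slope()[0]+off
    for d in ds:
        v=r*((np.cos(s+d)-np.cos(s))*hx+np.array([0,0,np.sin(s+d)-np.sin(s)])); print('%.2f'%d,shift(g+v))
E
python3 - <<'E'
from h import *
arc(.02,.04,.06,.08)
E
```

```text
0.02 [-0.   -0.28 -0.31]
0.04 [-0.   -0.55 -0.63]
0.06 [-0.   -0.82 -0.96]
0.08 [-0.   -1.07 -1.29]
```

>>> apply_moves(
  rows=[
    [[0,-0.3,-0.3],0,1],
    [[0,-0.55,-0.63],0,1],
    [[0,-0.82,-0.95],0,1],
    [[0,-0.82,-0.95],0,1],
    [[0,-0.82,-0.95],0,1],
  ],
)

```text
time: 6.12
tool_pos: [583.3, 31.3, 275.5]
tcp_rot: [-1.558, -0.002, -1.384]
contact_force: [3.5, 1.3, 0.1]
grip_width: 12.9
```

```bash
python3 - <<'E'
from h import *
print(bot.get_obs()['contact_force'],bot.get_obs()['moment'],grasp())
st()
arc(.02,.04,.06,.08)
im=vision.capture('scene'); cv2.imwrite('pics/s2.png',cv2.resize(im[120:300,230:430,::-1],None,fx=4,fy=3.3,interpolation=2))
E
```

```text
[3.53660055 1.30087873 0.06378475] [ 0.24449535 -0.88721349  0.0134265 ] [583.27828629  31.31817548 280.50986084]
t 6.12 slope 0.958 r 214.5 lift 3.00 rad -2.19 Fz 0.06 w 12.9 turn 0.004
0.02 [-0.   -0.26 -0.33]
0.04 [-0.   -0.51 -0.67]
0.06 [-0.   -0.76 -1.01]
0.08 [-0.   -1.   -1.35]
```

View pics/s2.png

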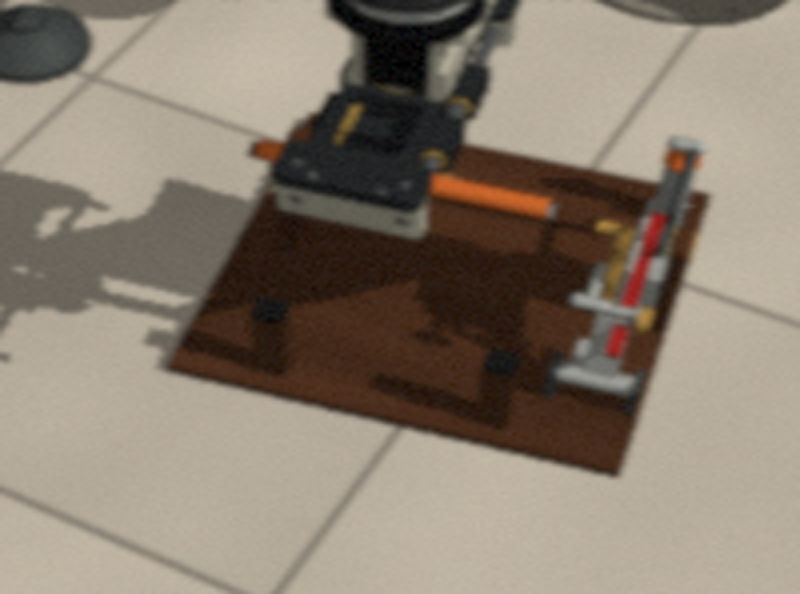

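The stop arm's tip has come close to the post's orange top. The lift is still at the baseline of about 2.5–3 N. From here I'll go in small steps and feel for contact.

>>> apply_moves(
  rows=[
    [[0,-0.13,-0.16],0,1],
    [[0,-0.26,-0.33],0,1],
    [[0,-0.38,-0.5],0,1],
    [[0,-0.38,-0.5],0,1],
    [[0,-0.38,-0.5],0,1],
  ],
)

```text
time: 6.8
tool_pos: [578.4, 30.4, 279.3]
tcp_rot: [-1.558, -0.002, -1.384]
contact_force: [3.5, 0.9, 1.3]
grip_width: 13.0
```

```bash
python3 - <<'E'
from h import *
print(bot.get_obs()['contact_force'],grasp())
st()
arc(.02,.03,.04)
E
```

```text
[3.46088863 0.94509655 1.30438728] [578.38510904  30.42719908 284.33546267]
t 6.80 slope 0.987 r 214.9 lift 2.27 rad -3.06 Fz 1.30 w 13.0 turn 0.004
0.02 [-0.   -0.25 -0.34]
0.03 [-0.   -0.37 -0.51]
0.04 [-0.   -0.49 -0.68]
```

>>> apply_moves(
  rows=[
    [[0,-0.13,-0.16],0,1],
    [[0,-0.25,-0.34],0,1],
    [[0,-0.37,-0.51],0,1],
    [[0,-0.37,-0.51],0,1],
    [[0,-0.37,-0.51],0,1],
  ],
)

```text
time: 7.42
tool_pos: [573.3, 29.5, 283.1]
tcp_rot: [-1.558, -0.002, -1.384]
contact_force: [3.8, 2.0, 1.9]
grip_width: 13.1
```

```bash
python3 - <<'E'
from h import *
print(bot.get_obs()['contact_force'],grasp())
st()
arc(.02,.03,.04)
E
```

```text
[3.79785307 1.95147186 1.92619297] [573.26709768  29.46723615 288.14907987]
t 7.42 slope 1.017 r 215.3 lift 2.47 rad -3.79 Fz 1.93 w 13.1 turn 0.004
0.02 [-0.   -0.24 -0.35]
0.03 [-0.   -0.36 -0.52]
0.04 [-0.   -0.47 -0.69]
```

>>> apply_moves(
  rows=[
    [[0,-0.13,-0.16],0,1],
    [[0,-0.25,-0.33],0,1],
    [[0,-0.38,-0.5],0,1],
    [[0,-0.38,-0.5],0,1],
    [[0,-0.38,-0.5],0,1],
  ],
)

```text
time: 8.05
tool_pos: [568.1, 28.5, 286.7]
tcp_rot: [-1.559, -0.002, -1.384]
contact_force: [2.7, 0.8, 0.5]
grip_width: 12.7
```

```bash
python3 - <<'E'
from h import *
print(bot.get_obs()['contact_force'],grasp())
st()
arc(.02,.03,.04,off=-.07)
E
```

```text
[2.72583321 0.82091657 0.53997386] [568.07167015  28.50279727 291.73210868]
t 8.05 slope 1.047 r 215.7 lift 2.18 rad -1.88 Fz 0.54 w 12.7 turn 0.004
0.02 [-0.   -0.24 -0.35]
0.03 [-0.   -0.35 -0.52]
0.04 [-0.   -0.46 -0.7 ]
```

>>> apply_moves(
  rows=[
    [[0,-0.12,-0.17],0,1],
    [[0,-0.24,-0.35],0,1],
    [[0,-0.35,-0.52],0,1],
    [[0,-0.35,-0.52],0,1],
    [[0,-0.35,-0.52],0,1],
  ],
)

```text
time: 8.68
tool_pos: [563.0, 27.5, 290.2]
tcp_rot: [-1.559, -0.002, -1.384]
contact_force: [3.5, 2.0, -0.2]
grip_width: 12.7
```

```bash
python3 - <<'E'
from h import *
print(bot.get_obs()['contact_force'],grasp())
st()
arc(.02,.03,.04,off=-.07)
E
```

```text
[ 3.54136807  2.00537046 -0.186158  ] [562.89817025  27.50835954 295.17158447]
t 8.68 slope 1.076 r 216.1 lift 3.47 rad -1.66 Fz -0.19 w 12.7 turn 0.004
0.02 [-0.   -0.23 -0.35]
0.03 [-0.   -0.34 -0.53]
0.04 [-0.   -0.44 -0.71]
```

>>> apply_moves(
  rows=[
    [[0,-0.12,-0.17],0,1],
    [[0,-0.23,-0.35],0,1],
    [[0,-0.23,-0.35],0,1],
    [[0,-0.23,-0.35],0,1],
    [[0,-0.23,-0.35],0,1],
  ],
)

```text
time: 9.3
tool_pos: [559.7, 26.9, 292.1]
tcp_rot: [-1.559, -0.002, -1.384]
contact_force: [4.3, 1.4, -2.2]
grip_width: 13.1
```

```bash
python3 - <<'E'
from h import *
print(bot.get_obs()['contact_force'],grasp())
st()
arc(.01,.02,off=-.07)
E
```

```text
[ 4.32768758  1.40381725 -2.17959758] [559.68622479  26.90842008 297.14597242]
t 9.30 slope 1.094 r 216.3 lift 5.01 rad -0.14 Fz -2.18 w 13.1 turn 0.004
0.01 [-0.   -0.11 -0.18]
0.02 [-0.   -0.22 -0.36]
```

>>> apply_moves(
  rows=[
    [[0,-0.11,-0.18],0,1],
    [[0,-0.2,-0.32],0,1],
    [[0,-0.2,-0.32],0,1],
    [[0,-0.2,-0.32],0,1],
  ],
)

```text
time: 9.8
tool_pos: [557.1, 26.4, 293.8]
tcp_rot: [-1.558, -0.002, -1.384]
contact_force: [7.5, 2.5, -3.0]
grip_width: 13.0
```

```bash
python3 - <<'E'
from h import *
print(bot.get_obs()['contact_force'],grasp())
st()
arc(.01,.02,off=-.07)
E
```

```text
[ 7.4918919   2.45053797 -2.96325661] [556.99836058  26.39043176 298.78365704]
t 9.80 slope 1.108 r 216.5 lift 8.31 rad -0.83 Fz -2.96 w 13.0 turn 0.004
0.01 [-0.   -0.11 -0.18]
0.02 [-0.   -0.21 -0.36]
```

>>> apply_moves(
  rows=[
    [[0,-0.1,-0.16],0,1],
    [[0,-0.1,-0.16],0,1],
    [[0,-0.1,-0.16],0,1],
  ],
)

```text
time: 10.18
tool_pos: [556.1, 26.2, 294.4]
tcp_rot: [-1.557, -0.002, -1.384]
contact_force: [7.3, 1.9, -4.7]
grip_width: 13.0
```

```bash
python3 - <<'E'
from h import *
print(bot.get_obs()['contact_force'],grasp())
st()
for n,(x0,y0,x1,y1) in (('scene',(330,140,420,260)),('top',(230,170,320,290))):
    im=vision.capture(n); cv2.imwrite(f'pics/{n}3.png',cv2.resize(im[y0:y1,x0:x1,::-1],None,fx=4.5,fy=4.5,interpolation=2))
arc(-.03,-.06,-.1,-.14,-.18,-.22,off=-.07)
E
```

```text
[ 7.29885667  1.86205678 -4.65850736] [556.00917573  26.20168628 299.37174871]
t 10.18 slope 1.114 r 216.6 lift 8.80 rad 0.86 Fz -4.66 w 13.0 turn 0.004
-0.03 [0.   0.33 0.54]
-0.06 [0.   0.68 1.06]
-0.10 [0.   1.17 1.74]
-0.14 [0.01 1.69 2.41]
-0.18 [0.01 2.23 3.05]
-0.22 [0.01 2.79 3.67]
```

View pics/scene3.png

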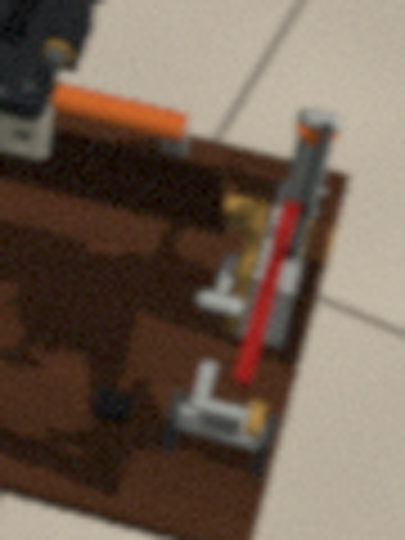

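View pics/top3.png

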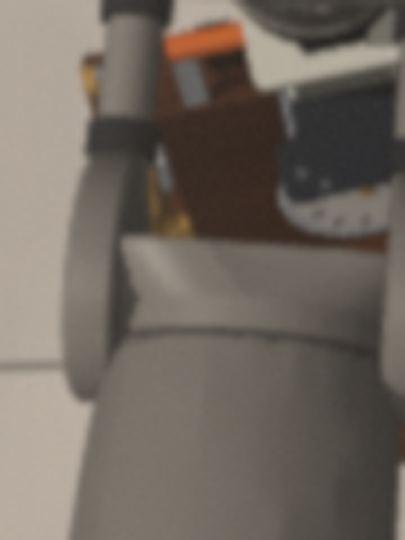

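The picture shows the silver pawl tipped away from the brass sector, with its yellow weight at (258,412). Before this it lay against the sector, so it has been kicked out, at about 6.5 N extra. I'll refit the circle from the points held so far and then lower.

```bash
cat >> h.py <<'E'
PT=np.array([[630.99,40.19,227.17],[610.61,36.41,254.21],[592.79,33.07,272.36],[583.28,31.32,280.51],[578.39,30.43,284.34],[573.27,29.47,288.15],[568.07,28.5,291.73],[562.9,27.51,295.17],[559.69,26.91,297.15],[556,26.2,299.37]])
E
python3 - <<'E'
from h import *
from scipy.optimize import least_squares
u=(PT-HINGE)@hx; z=PT[:,2]
for free in (0,1):
    f=lambda p: np.hypot(u-p[0],z-p[1])-(p[2] if free else 210)
    r=least_squares(f,[0,105,210]); print(r.x,np.round(r.fun,2)); p=r.x; print(np.round(np.arctan2(z-p[1],u-p[0]),3))
E
```

```text
[ -6.32106919 115.52077543 210.        ] [ 0.29 -0.16 -0.2  -0.15 -0.12 -0.05 -0.02  0.1   0.13  0.21]
[0.56  0.722 0.844 0.905 0.935 0.965 0.996 1.026 1.044 1.065]
[-16.84629189 104.20018981 225.24446093] [ 0.01 -0.02  0.01  0.01  0.    0.02 -0.02  0.01 -0.01 -0.  ]
[0.577 0.729 0.843 0.899 0.927 0.956 0.984 1.012 1.029 1.048]
```

```bash
python3 - <<'E'
from h import *
a=tri((265.07,154.34),(359.18,213.35)); 
b=tri((266.8,181.0),(371.2,168.2)); print(a,b,proj('top',b),proj('scene',b))
yv=np.array([-hx[1],hx[0],0])
for q in (a,b): print((q-HINGE)@hx,(q-HINGE)@yv,q[2]-105, np.hypot((q-HINGE)@hx,q[2]-105))
g=grasp();print(g,(g-HINGE)@hx,g[2]-105)
im=vision.capture('scene'); cv2.imwrite('pics/s4.png',cv2.resize(im[130:190,280:400,::-1],None,fx=6,fy=6,interpolation=2))
im=vision.capture('top'); cv2.imwrite('pics/t4.png',cv2.resize(im[150:230,240:340,::-1],None,fx=6,fy=6,interpolation=2))
E
```

```text
[615.49870814 120.82465145 221.89339712] [540.75174993 108.84454251 287.41663011] [266.57613394 181.09240551] [370.90179535 168.17926076]
171.34013199539075 80.82123890125776 116.89339712386104 207.4162653297822
95.66161705836753 82.66328920198066 182.41663010663643 205.9780860132533
[555.98656725  26.21585364 299.34868606] 95.58344341744568 194.34868605833316
```

View pics/s4.png

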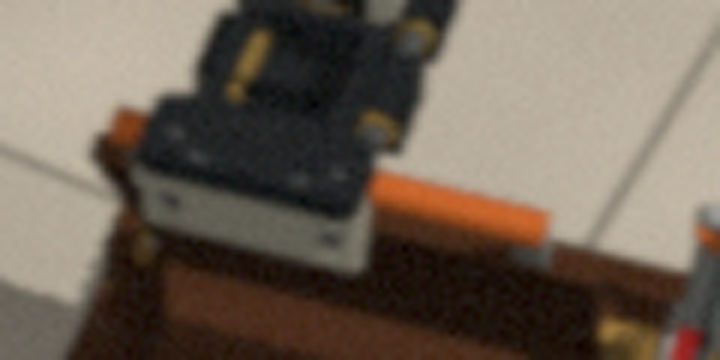

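View pics/t4.png

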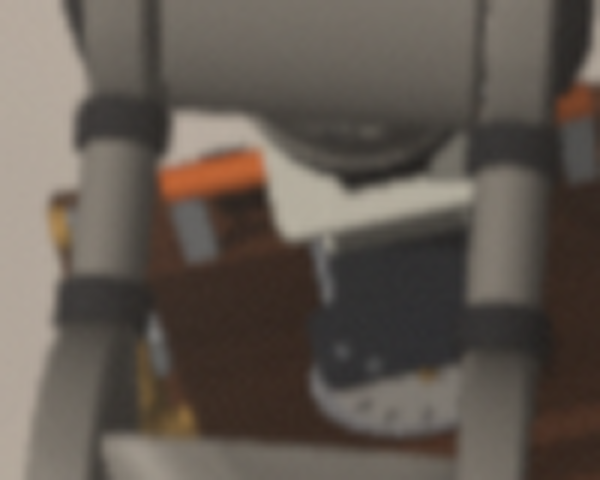

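Comparing views, the bar has crept about 6–7 mm down between the pads as it turned: the grasp point is at z 299 and the bar at about 292. While the slope is steep I'll lower it with the tool slightly below the natural arc, so the pads work back down over the bar.

```bash
cat >> h.py <<'E'
def stu():
    g=grasp(); u=(g-HINGE)@hx; s=np.arccos(min(1,u/210)); F=np.array(bot.get_obs()['contact_force'])
    print('t %.2f s_u %.3f off %.1f Fu %.1f Fz %.1f w %.1f z %.1f'%(bot.get_obs()['time'],s,g[2]-105-210*np.sin(s),F@hx,F[2],bot.get_obs()['grip_width'],g[2]))
def tgt(*L):
    g=grasp(); u0=(g-HINGE)@hx
    for s,off in L:
        print(s,off,shift(g+(210*np.cos(s)-u0)*hx+np.array([0,0,105+210*np.sin(s)+off-g[2]])))
E
python3 - <<'E'
from h import *
stu(); tgt((1.07,6.5),(1.04,5.7),(1.01,4.5),(.98,3.5))
E
```

```text
t 10.38 s_u 1.098 off 7.4 Fu 8.0 Fz -3.6 w 13.1 z 299.4
1.07 6.5 [0.   0.37 0.52]
1.04 5.7 [0.   0.77 1.06]
1.01 4.5 [0.   1.23 1.59]
0.98 3.5 [0.   1.68 2.11]
```

>>> apply_moves(
  rows=[
    [[0,0.37,0.52],0,1],
    [[0,0.77,1.06],0,1],
    [[0,1.23,1.6],0,1],
    [[0,1.68,2.1],0,1],
    [[0,1.68,2.1],0,1],
  ],
)

```text
time: 11.0
tool_pos: [578.5, 30.3, 279.6]
tcp_rot: [-1.552, -0.003, -1.384]
contact_force: [6.2, 2.5, 8.1]
grip_width: 12.9
```

```bash
python3 - <<'E'
from h import *
stu(); tgt((.95,2.5),(.92,1.5),(.89,.5),(.86,-.5))
E
```

```text
t 11.00 s_u 0.972 off 6.1 Fu 6.6 Fz 8.1 w 12.9 z 284.6
0.95 2.5 [-0.    0.63  0.36]
0.92 1.5 [0.   1.12 0.86]
0.89 0.5 [0.   1.61 1.35]
0.86 -0.5 [0.   2.13 1.82]
```

>>> apply_moves(
  rows=[
    [[0,0.63,0.36],0,1],
    [[0,1.12,0.86],0,1],
    [[0,1.6,1.35],0,1],
    [[0,2.1,1.8],0,1],
    [[0,2.1,1.8],0,1],
  ],
)

```text
time: 11.62
tool_pos: [599.3, 34.2, 261.3]
tcp_rot: [-1.543, -0.004, -1.383]
contact_force: [9.3, 4.4, 7.6]
grip_width: 13.3
```

```bash
python3 - <<'E'
from h import *
stu(); tgt((.83,0),(.8,-1),(.77,-2),(.74,-3))
E
```

```text
t 11.62 s_u 0.844 off 4.4 Fu 9.9 Fz 7.6 w 13.3 z 266.3
0.83 0 [-0.    0.64  0.21]
0.8 -1 [-0.    1.19  0.65]
0.77 -2 [-0.    1.75  1.08]
0.74 -3 [-0.    2.32  1.5 ]
```

>>> apply_moves(
  rows=[
    [[0,0.64,0.21],0,1],
    [[0,1.2,0.65],0,1],
    [[0,1.75,1.1],0,1],
    [[0,2.3,1.5],0,1],
    [[0,2.3,1.5],0,1],
  ],
)

```text
time: 12.25
tool_pos: [617.5, 37.6, 241.0]
tcp_rot: [-1.535, -0.005, -1.383]
contact_force: [10.4, 3.0, 6.4]
grip_width: 12.8
```

```bash
python3 - <<'E'
from h import *
stu(); tgt((.71,0),(.68,-1),(.65,-2),(.62,-3))
E
```

```text
t 12.25 s_u 0.720 off 2.5 Fu 10.7 Fz 6.4 w 12.8 z 245.9
0.71 0 [-0.    0.41  0.12]
0.68 -1 [-0.    1.01  0.5 ]
0.65 -2 [-0.    1.62  0.87]
0.62 -3 [-0.    2.24  1.22]
```

>>> apply_moves(
  rows=[
    [[0,0.41,0.12],0,1],
    [[0,1.0,0.5],0,1],
    [[0,1.6,0.87],0,1],
    [[0,2.2,1.22],0,1],
    [[0,2.2,1.22],0,1],
  ],
)

```text
time: 12.88
tool_pos: [632.1, 40.3, 220.2]
tcp_rot: [-1.53, -0.005, -1.383]
contact_force: [8.8, 3.3, 4.2]
grip_width: 13.3
```

```bash
python3 - <<'E'
from h import *
stu(); tgt((.57,-1),(.54,-2),(.51,-2),(.48,-2))
E
```

```text
t 12.88 s_u 0.605 off 0.8 Fu 9.3 Fz 4.2 w 13.3 z 225.2
0.57 -1 [-0.    0.8   0.37]
0.54 -2 [-0.    1.45  0.68]
0.51 -2 [-0.01  2.    0.97]
0.48 -2 [-0.01  2.57  1.25]
```

>>> apply_moves(
  rows=[
    [[0,0.8,0.4],0,1],
    [[0,1.4,0.7],0,1],
    [[0,2.0,1.0],0,1],
    [[0,2.55,1.28],0,1],
    [[0,2.55,1.28],0,1],
  ],
)

```text
time: 13.5
tool_pos: [646.0, 42.9, 193.9]
tcp_rot: [-1.531, -0.005, -1.383]
contact_force: [5.4, 2.3, 1.5]
grip_width: 13.2
```

```bash
python3 - <<'E'
from h import *
stu(); tgt((.44,-1),(.4,-1),(.36,-1),(.32,-1))
E
```

```text
t 13.50 s_u 0.474 off -1.9 Fu 5.7 Fz 1.5 w 13.2 z 198.9
0.44 -1 [-0.    0.56  0.29]
0.4 -1 [-0.    1.34  0.6 ]
0.36 -1 [-0.01  2.13  0.88]
0.32 -1 [-0.01  2.93  1.13]
```

>>> apply_moves(
  rows=[
    [[0,0.65,0.3],0,1],
    [[0,1.35,0.62],0,1],
    [[0,2.1,0.9],0,1],
    [[0,2.9,1.17],0,1],
    [[0,2.9,1.17],0,1],
  ],
)

```text
time: 14.12
tool_pos: [657.3, 45.0, 163.4]
tcp_rot: [-1.536, -0.004, -1.383]
contact_force: [-3.6, -0.4, -3.4]
grip_width: 13.1
```

```bash
python3 - <<'E'
from h import *
stu(); tgt((.29,-2),(.25,-2),(.21,-2),(.17,-2))
im=vision.capture('scene'); cv2.imwrite('pics/s5.png',cv2.resize(im[120:300,230:430,::-1],None,fx=4,fy=3.3,interpolation=2))
E
```

```text
t 14.12 s_u 0.333 off -5.2 Fu -3.6 Fz -3.4 w 13.1 z 168.4
0.29 -2 [-0.    0.55  0.26]
0.25 -2 [-0.    1.37  0.46]
0.21 -2 [-0.01  2.19  0.62]
0.17 -2 [-0.01  3.02  0.75]
```

View pics/s5.png

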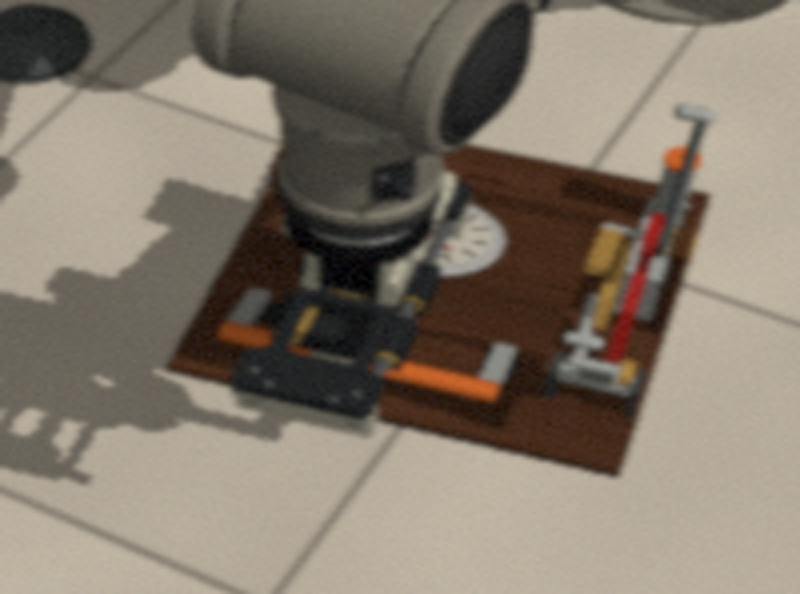

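The pawl's bar is out and clear of the teeth. The board is at about 0.31 and still in hand. I'll keep lowering.

>>> apply_moves(
  rows=[
    [[0,0.75,0.12],0,1],
    [[0,1.55,0.33],0,1],
    [[0,2.4,0.5],0,1],
    [[0,3.2,0.65],0,1],
    [[0,3.2,0.65],0,1],
  ],
)

```text
time: 14.8
tool_pos: [664.0, 46.2, 130.8]
tcp_rot: [-1.538, -0.004, -1.383]
contact_force: [-5.3, -0.5, -2.4]
grip_width: 12.8
```

```bash
python3 - <<'E'
from h import *
stu(); print(grasp(),(grasp()-HINGE)@hx)
E
```

```text
t 14.80 s_u 0.213 off -13.5 Fu -5.3 Fz -2.4 w 12.8 z 135.8
[663.83723331  46.14709487 135.83572397] 205.2603203241458
```

>>> apply_moves(
  rows=[
    [[0,0.75,0.0],0,1],
    [[0,1.5,0.08],0,1],
    [[0,2.2,0.12],0,1],
    [[0,2.6,0.13],0,1],
    [[0,2.6,0.13],0,1],
  ],
)

```text
time: 15.42
tool_pos: [665.5, 46.4, 106.3]
tcp_rot: [-1.539, -0.004, -1.383]
contact_force: [-10.9, -1.0, 10.4]
grip_width: 13.0
```

```bash
python3 - <<'E'
from h import *
stu(); print(grasp(),(grasp()-HINGE)@hx)
im=vision.capture('scene'); cv2.imwrite('pics/s6.png',cv2.resize(im[120:300,230:430,::-1],None,fx=4,fy=3.3,interpolation=2))
E
```

```text
t 15.43 s_u 0.175 off -30.2 Fu -10.9 Fz 10.4 w 13.0 z 111.3
[665.36761527  46.37609905 111.26799343] 206.80680859333316
```

View pics/s6.png

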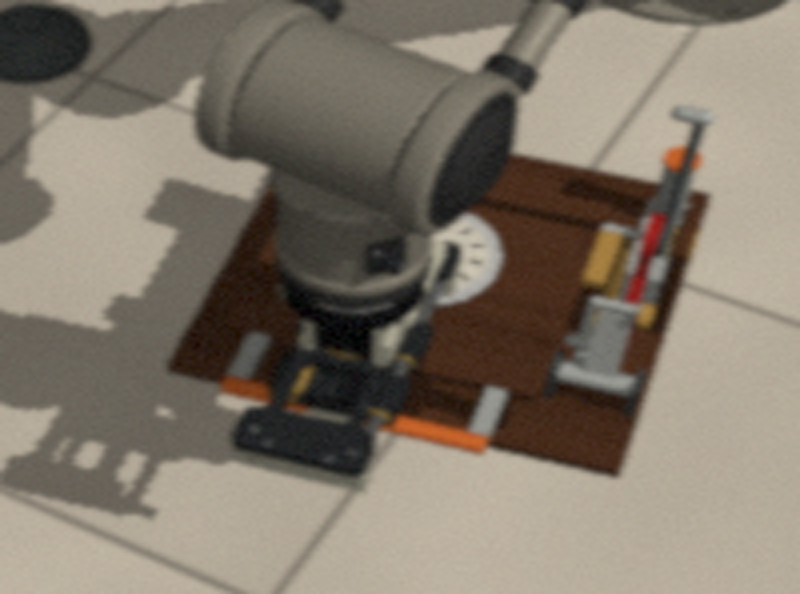

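```bash
python3 - <<'E'
from h import *
im=vision.capture('top'); cv2.imwrite('pics/t6.png',cv2.resize(im[100:220,230:380,::-1],None,fx=5,fy=5,interpolation=2))
yv=np.array([-hx[1],hx[0],0])
for z in (100,105,110,115):
    q=[plane('scene',p,z) for p in ((285.5,236.4),(351.7,255.2))]; print(z,[(round((a-HINGE)@hx,1),round((a-HINGE)@yv,1)) for a in q])
stu()
E
```

```text
100 [(np.float64(207.4), np.float64(-80.9)), (np.float64(207.0), np.float64(83.4))]
105 [(np.float64(210.1), np.float64(-79.5)), (np.float64(209.7), np.float64(83.8))]
110 [(np.float64(212.9), np.float64(-78.1)), (np.float64(212.5), np.float64(84.3))]
115 [(np.float64(215.6), np.float64(-76.8)), (np.float64(215.2), np.float64(84.7))]
t 15.53 s_u 0.174 off -30.0 Fu -10.4 Fz 9.2 w 13.1 z 111.3
```

View pics/t6.png

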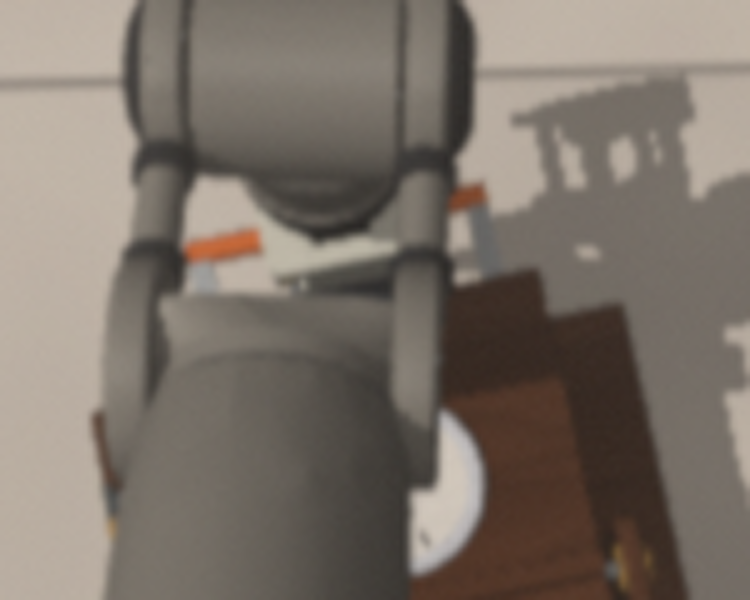

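>>> apply_moves(
  rows=[
    [[0,0.2,-0.1],0,1],
    [[0,0.4,-0.1],0,1],
    [[0,0.4,-0.1],0,1],
  ],
)

```text
time: 15.9
tool_pos: [665.5, 46.4, 106.1]
tcp_rot: [-1.535, -0.005, -1.382]
contact_force: [-10.9, 1.1, 18.1]
grip_width: 12.7
```

```bash
python3 - <<'E'
from h import *
stu(); b=tri((267.4,150),(351.7,255.2)); print(b,proj('top',b),proj('scene',b))
im=vision.capture('scene'); m=orange(im,(270,225,300,262))|orange(im,(320,225,365,262)); ys,xs=np.where(m>0); print(xs.min(),xs.max(),[ys[(xs>=a)&(xs<a+6)].mean() for a in (288,330,336,342)])
E
```

```text
t 15.90 s_u 0.175 off -30.5 Fu -10.5 Fz 18.1 w 12.7 z 111.1
[652.43820523 128.94207314 103.27245353] [266.91638042 150.20624619] [350.9955481  255.14524178]
286 352 [np.float64(237.43478260869566), np.float64(248.75757575757575), np.float64(250.5), np.float64(252.21212121212122)]
```

The board is solid on its rests: 8 N more push moved it only 0.2 mm. The bar triangulates to z≈103–105 and the pawl's weight has swung back. Now I'll raise it to just past the first notch.

```bash
python3 - <<'E'
from h import *
g=grasp()
for s in (.04,.08,.12,.16,.2,.24,.28,.32,.34):
    print(s,shift(g-2*hx+210*(np.cos(s)-1)*hx+np.array([0,0,210*np.sin(s)+7*s])))
E
```

```text
0.04 [ 0.   -0.87 -0.19]
0.08 [ 0.01 -1.74 -0.21]
0.12 [ 0.01 -2.61 -0.26]
0.16 [ 0.01 -3.47 -0.34]
0.2 [ 0.02 -4.33 -0.46]
0.24 [ 0.02 -5.19 -0.62]
0.28 [ 0.02 -6.03 -0.8 ]
0.32 [ 0.03 -6.87 -1.02]
0.34 [ 0.03 -7.29 -1.14]
```

>>> apply_moves(
  rows=[
    [[0,-0.87,-0.2],0,1],
    [[0,-1.75,-0.22],0,1],
    [[0,-2.6,-0.27],0,1],
    [[0,-3.5,-0.35],0,1],
    [[0,-4.3,-0.46],0,1],
  ],
)

```text
time: 16.58
tool_pos: [661.1, 45.6, 149.6]
tcp_rot: [-1.531, -0.005, -1.382]
contact_force: [4.7, 1.2, -3.8]
grip_width: 13.1
```

```bash
python3 - <<'E'
from h import *
stu();g=grasp();print((g-HINGE)@hx)
for s in (.22,.24,.26,.28,.3,.31,.32):
    print(s,shift(g+210*(np.cos(s)-np.cos(.195))*hx+np.array([0,0,105+6+210*np.sin(s)+7*s-g[2]])))
E
```

```text
t 16.57 s_u 0.272 off -6.8 Fu 4.8 Fz -3.8 w 13.1 z 154.6
202.27088985247352
0.22 [ 0.   -0.38 -0.09]
0.24 [ 0.   -0.8  -0.17]
0.26 [ 0.   -1.23 -0.26]
0.28 [ 0.01 -1.65 -0.35]
0.3 [ 0.01 -2.07 -0.46]
0.31 [ 0.01 -2.28 -0.51]
0.32 [ 0.01 -2.49 -0.57]
```

>>> apply_moves(
  rows=[
    [[0,-0.8,-0.12],0,1],
    [[0,-1.65,-0.3],0,1],
    [[0,-2.4,-0.5],0,1],
    [[0,-2.4,-0.5],0,1],
    [[0,-2.4,-0.5],0,1],
  ],
)

```text
time: 17.2
tool_pos: [655.1, 44.5, 173.3]
tcp_rot: [-1.531, -0.005, -1.382]
contact_force: [-0.6, 0.7, -3.7]
grip_width: 12.9
```

```bash
python3 - <<'E'
from h import *
stu();g=grasp();print((g-HINGE)@hx)
im=vision.capture('scene'); cv2.imwrite('pics/s7.png',cv2.resize(im[120:300,230:430,::-1],None,fx=4,fy=3.3,interpolation=2))
im=vision.capture('top'); cv2.imwrite('pics/t7.png',cv2.resize(im[100:220,230:380,::-1],None,fx=5,fy=5,interpolation=2))
E
```

```text
t 17.20 s_u 0.364 off -1.5 Fu -0.4 Fz -3.7 w 12.9 z 178.3
196.20691308987452
```

View pics/s7.png

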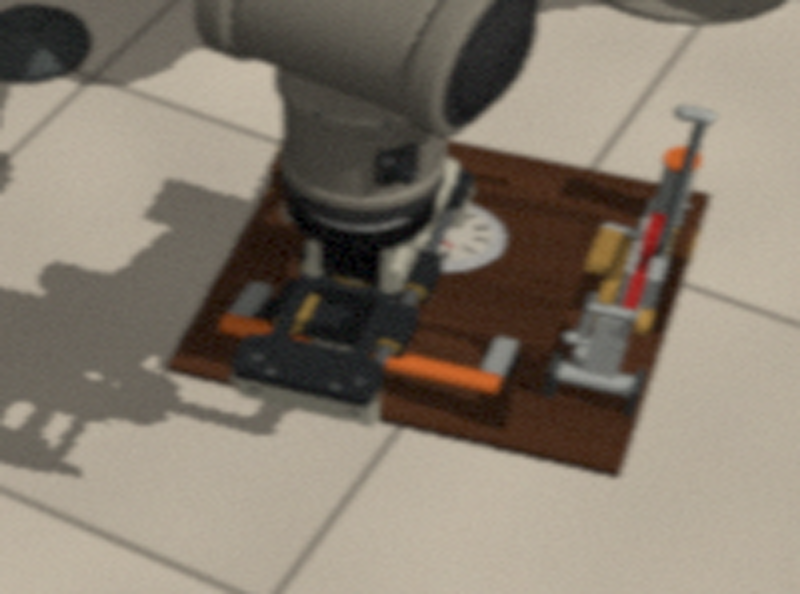

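View pics/t7.png

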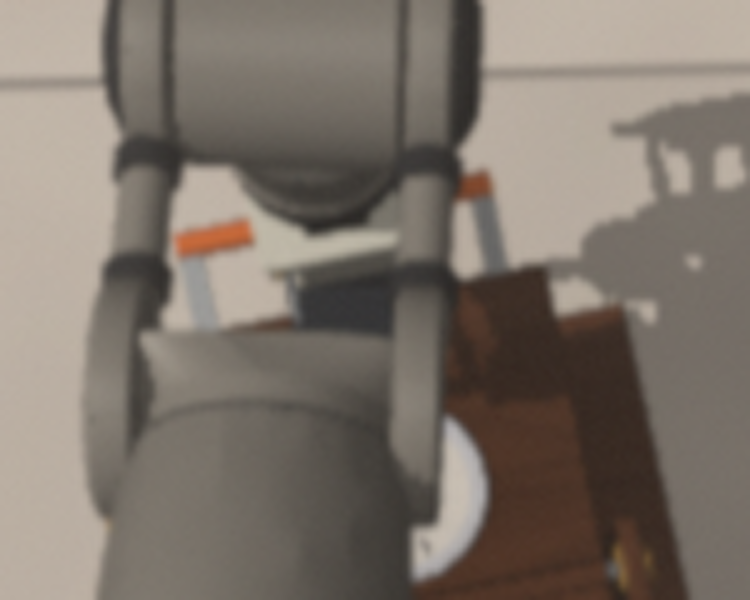

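```bash
python3 - <<'E'
from h import *
b=tri((265.6,149),(355,235.9)); print(b,proj('top',b),proj('scene',b), 'slope', np.arcsin((b[2]+2.5-105)/210))
g=grasp()
for dz in(4,8,12,16): print(dz,shift(g+[0,0,-dz]+hx*dz*.3))
E
```

```text
[640.26586953 126.17870892 169.17245413] [264.9563251  149.27120042] [354.07197544 235.82732376] slope 0.3230791223743062
4 [-0.   0.4  0.1]
8 [-0.    0.81  0.21]
12 [-0.    1.21  0.31]
16 [-0.01  1.62  0.42]
```

The slope is about 0.32, past the first notch (0.25) and below the second (0.43). Now I'll let it down onto the pawl.

>>> apply_moves(
  rows=[
    [[0,0.4,0.1],0,1],
    [[0,0.8,0.21],0,1],
    [[0,1.2,0.31],0,1],
    [[0,1.2,0.31],0,1],
    [[0,1.2,0.31],0,1],
  ],
)

```text
time: 17.92
tool_pos: [658.6, 45.2, 161.3]
tcp_rot: [-1.532, -0.005, -1.382]
contact_force: [-0.6, 0.1, -1.7]
grip_width: 12.7
```

```bash
python3 - <<'E'
from h import *
stu();g=grasp();print((g-HINGE)@hx)
E
```

```text
t 17.93 s_u 0.313 off -3.5 Fu -0.5 Fz -1.7 w 12.7 z 166.3
199.77460463319952
```

>>> apply_moves(
  rows=[
    [[0,0.3,0.07],0,1],
    [[0,0.5,0.1],0,1],
    [[0,0.5,0.1],0,1],
    [[0,0.5,0.1],0,1],
  ],
)

```text
time: 18.42
tool_pos: [659.8, 45.4, 156.5]
tcp_rot: [-1.531, -0.005, -1.382]
contact_force: [-2.3, 0.2, 2.1]
grip_width: 12.9
```

```bash
python3 - <<'E'
from h import *
stu();g=grasp();print((g-HINGE)@hx)
E
```

```text
t 18.43 s_u 0.295 off -4.5 Fu -2.2 Fz 2.1 w 12.9 z 161.5
200.9456830636885
```

>>> apply_moves(
  rows=[
    [[0,0.2,0.05],0,1],
    [[0,0.35,0.05],0,1],
    [[0,0.35,0.05],0,1],
    [[0,0.35,0.05],0,1],
  ],
)

```text
time: 18.92
tool_pos: [660.5, 45.5, 153.4]
tcp_rot: [-1.531, -0.006, -1.382]
contact_force: [-3.4, 0.9, 4.8]
grip_width: 12.9
```

```bash
python3 - <<'E'
from h import *
stu();g=grasp();print((g-HINGE)@hx)
E
```

```text
t 18.93 s_u 0.283 off -5.3 Fu -3.2 Fz 4.8 w 12.9 z 158.4
201.6242564635994
```

```bash
python3 - <<'E'
from h import *
im=vision.capture('scene'); cv2.imwrite('pics/s8.png',cv2.resize(im[120:300,230:430,::-1],None,fx=4,fy=3.3,interpolation=2))
im=vision.capture('top'); cv2.imwrite('pics/t8.png',cv2.resize(im[100:220,230:380,::-1],None,fx=5,fy=5,interpolation=2))
stu()
E
```

```text
t 19.02 s_u 0.283 off -5.3 Fu -5.2 Fz 5.3 w 13.1 z 158.4
```

View pics/s8.png

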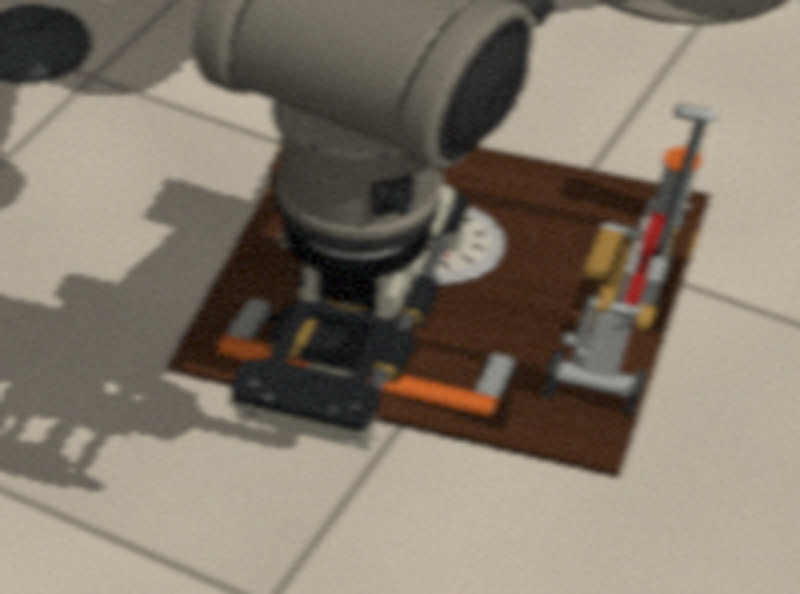

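View pics/t8.png

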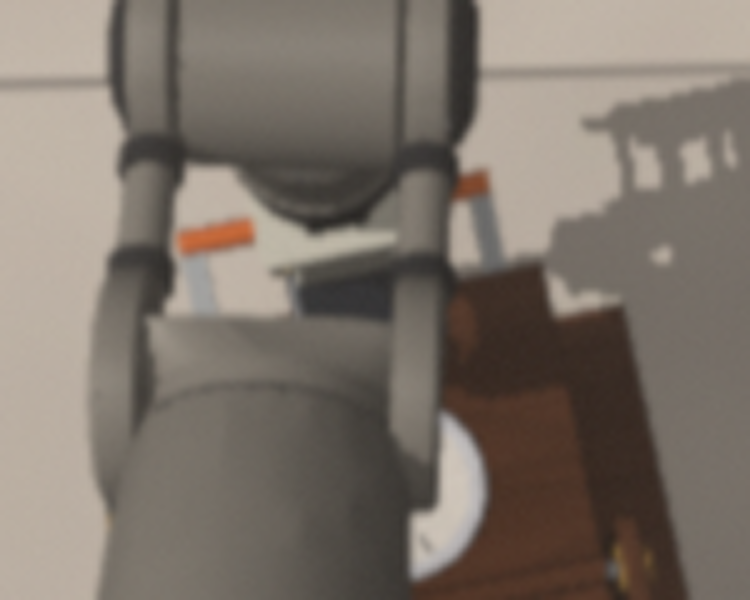

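```bash
python3 - <<'E'
from h import *
b=tri((266,148.6),(354.25,242.7)); print(b,proj('top',b)-[266,148.6],proj('scene',b)-[354.25,242.7], 'slope', np.arcsin((b[2]+2.5-105)/210))
E
```

```text
[645.65014622 127.89555049 149.19527178] [-0.77525923  0.32519988] [-1.12160227 -0.08876767] slope 0.22423280259371894
```

>>> apply_moves(
  rows=[
    [[0,0.15,0],0,1],
    [[0,0.3,0],0,1],
    [[0,0.3,0],0,1],
    [[0,0.3,0],0,1],
  ],
)

```text
time: 19.52
tool_pos: [660.9, 45.6, 151.2]
tcp_rot: [-1.53, -0.006, -1.382]
contact_force: [-2.9, 1.9, 6.8]
grip_width: 13.2
```

```bash
python3 - <<'E'
from h import *
stu();g=grasp();print((g-HINGE)@hx)
im=vision.capture('scene'); cv2.imwrite('pics/s9.png',cv2.resize(im[120:300,230:430,::-1],None,fx=4,fy=3.3,interpolation=2))
for n in ('s7','s8','s9'):
    a=cv2.imread(f'pics/{n}.png')[:,:,::-1].copy(); m=orange(a,(385,320,520,430)); ys,xs=np.where(m>0); print(n,xs.max(),[round(ys[(xs>=k)&(xs<k+20)].mean(),1) for k in (400,420,440,460)])
E
```

```text
t 19.52 s_u 0.276 off -5.9 Fu -2.5 Fz 6.8 w 13.2 z 156.2
202.0714625584443
s7 501 [np.float64(364.2), np.float64(367.9), np.float64(372.5), np.float64(377.1)]
s8 497 [np.float64(386.1), np.float64(390.5), np.float64(395.3), np.float64(400.0)]
s9 496 [np.float64(388.4), np.float64(392.7), np.float64(397.4), np.float64(402.2)]
```

The board gives softly, about 1 N/mm, but with clear upward support of about 10 N that was absent on the first descent. I'll ease the push off and see where it settles.

>>> apply_moves(
  rows=[
    [[0,-0.25,0],0,1],
    [[0,-0.5,-0.1],0,1],
    [[0,-0.5,-0.1],0,1],
    [[0,-0.5,-0.1],0,1],
  ],
)

```text
time: 20.08
tool_pos: [659.9, 45.4, 155.9]
tcp_rot: [-1.53, -0.006, -1.382]
contact_force: [-1.1, -0.0, -0.8]
grip_width: 12.8
```

```bash
cat >> h.py <<'E'
def look(k):
    im=vision.capture('scene'); cv2.imwrite(f'pics/s{k}.png',cv2.resize(im[120:300,230:430,::-1],None,fx=4,fy=3.3,interpolation=2))
    a=cv2.imread(f'pics/s{k}.png')[:,:,::-1].copy(); m=orange(a,(385,300,520,470)); ys,xs=np.where(m>0); print(k,xs.max(),[round(ys[(xs>=q)&(xs<q+20)].mean(),1) for q in (400,420,440,460)])
E
python3 - <<'E'
from h import *
stu();g=grasp();print((g-HINGE)@hx); look(10)
E
```

```text
t 20.07 s_u 0.293 off -4.8 Fu -1.1 Fz -0.8 w 12.8 z 160.9
201.05630550836446
10 497 [np.float64(383.5), np.float64(387.7), np.float64(392.3), np.float64(397.2)]
```

>>> apply_moves(
  rows=[
    [[0,0.05,0],0,1.3],
    [[0,0.05,0],0,1.8],
    [[0,0.05,0],0,2.4],
    [[0,0.05,0],0,2.8],
    [[0,0.05,0],0,2.8],
  ],
)

```text
time: 20.75
tool_pos: [660.0, 45.3, 155.4]
tcp_rot: [-1.529, -0.006, -1.382]
contact_force: [-0.4, 0.6, -0.3]
grip_width: 27.7
```

```bash
python3 - <<'E'
from h import *
stu(); look(11)
E
```

```text
t 20.75 s_u 0.292 off -5.0 Fu -0.2 Fz -0.3 w 27.7 z 160.4
11 497 [np.float64(384.1), np.float64(388.4), np.float64(393.0), np.float64(397.8)]
```

View pics/s11.png

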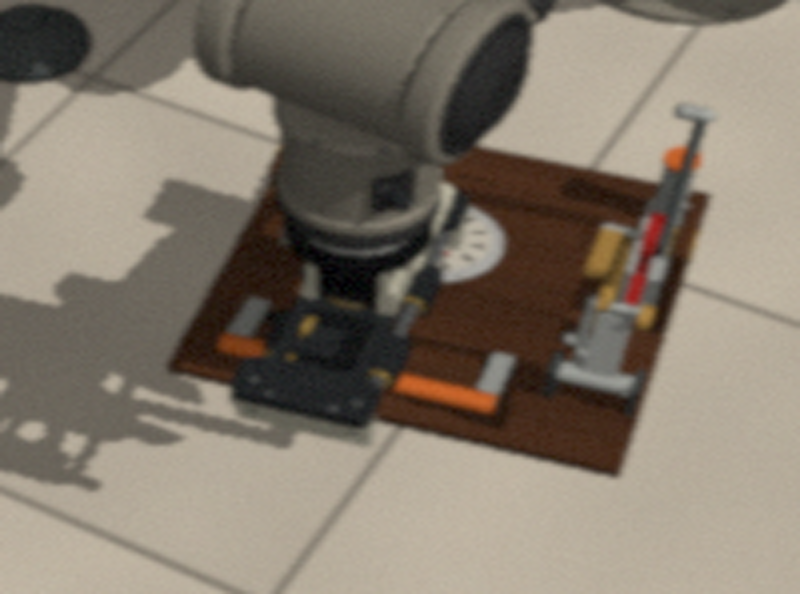

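The board stays put with the fingers open and the bar moved less than 1 mm. I'll withdraw upwards.

>>> apply_moves(
  rows=[
    [[0,-1.5,0],0,2.8],
    [[0,-3.5,0],0,2.8],
    [[0,-7,0],0,2.8],
    [[0,-11,0],0,2.8],
    [[0,-15,0],0,2.8],
  ],
)

```text
time: 21.42
tool_pos: [653.5, 45.0, 307.9]
tcp_rot: [-1.528, -0.006, -1.382]
contact_force: [1.3, 0.2, -0.5]
grip_width: 27.7
```

>>> apply_moves(
  rows=[
    [[0,-4,-5],0,2.8],
    [[0,-8,-10],0,2.8],
    [[2,-8,-15],0,2.8],
    [[5,-8,-18],0,2.8],
    [[10,-8,-20],0,2.8],
  ],
)

```text
time: 22.05
tool_pos: [471.2, -90.9, 382.1]
tcp_rot: [-1.525, -0.008, -1.38]
contact_force: [1.6, -0.1, 0.2]
grip_width: 27.9
```

```bash
python3 - <<'E'
from h import *
print(bot.get_obs()['contact_force'],grasp())
E={}
for n,roi in(("top",(240,120,350,175)),("scene",(270,190,372,260))):
    im=vision.capture(n); cv2.imwrite(f'pics/{n}F.png',im[:,:,::-1]); m=orange(im,roi)
    N,l,s,c=cv2.connectedComponentsWithStats(m); i=1+np.argmax(s[1:,4]); ys,xs=np.where(l==i)
    b=sorted(cv2.boxPoints(cv2.minAreaRect(np.c_[xs,ys].astype(np.float32))).tolist()); E[n]=[np.mean(b[:2],0),np.mean(b[2:],0)]; print(n,s[i],E[n])
a=tri(E['top'][0],E['scene'][1]); b=tri(E['top'][1],E['scene'][0]); m=(a+b)/2
print(a,b,m,np.linalg.norm(a-b),'slope',np.arcsin((m[2]+2-105)/210), np.arctan2(m[2]+2-105,(m-HINGE)@hx))
E
```

```text
[ 1.62037828 -0.14257967  0.24261904] [470.92128736 -90.89652271 387.1357591 ]
top [266 135  61  15 193] [array([266.01922607, 148.09614563]), array([326.21154785, 136.05769348])]
scene [285 221  69  24 415] [array([284.49856567, 222.80514526]), array([353.3008728 , 241.91690063])]
[646.45582008 126.69399945 152.69788599] [675.71517539 -30.77605554 153.31137814] [661.08549773  47.95897195 153.00463206] 160.1664898281325 slope 0.2404269273795141 0.24165171494228077
```

View pics/sceneF.png

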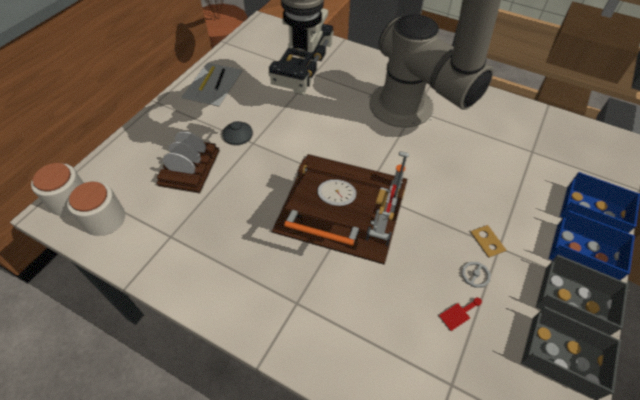

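View pics/topF.png

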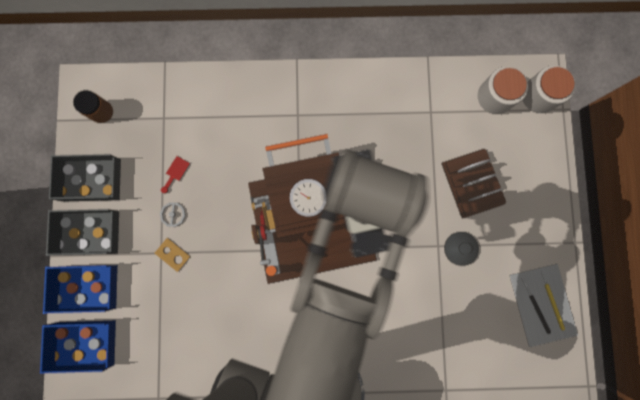

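The scene view shows the board propped low, with the bar from (284,223) to (353,242), which gives a slope of about 0.24. The bystanders lie at their starting pixels and the arm is clear.

>>> apply_moves(
  rows=[
    [[0,0,0],0,2.8],
    [[0,0,0],0,2.8],
    [[0,0,0],0,2.8],
    [[0,0,0],0,2.8],
  ],
)

```text
time: 22.65
tool_pos: [471.5, -93.9, 381.2]
tcp_rot: [-1.527, -0.009, -1.386]
contact_force: [0.5, 0.5, -0.1]
grip_width: 27.8
```

```bash
python3 - <<'E'
from h import *
im=vision.capture('scene'); m=orange(im,(270,190,372,260)); print(cv2.connectedComponentsWithStats(m)[2][1:,:], np.abs(bot.get_obs()['dq']).max(),bot.get_obs()['contact_force'])
print(order.close_job())
E
```

```text
[[285 221  69  24 412]] 0.005132046121764217 [ 0.201622   -0.34433622 -0.3712375 ]
the job is handed in; nothing more can be done
None
```

The dial board is propped in its first (lowest) notch with the gripper off it, and I handed the job in at about 22.7 s of the 72 s allowed.

**What I did:**
- **Lift:** I gripped the orange bar and lifted it until the stop arm met the post at a slope of about 1.08. I then pressed to about 6.5 N extra at the bar, and a picture showed the pawl kicked out.
- **Lowering:** I let the board down in hand at about 0.3 rad/s until it lay on its rests. There, 8 N more push moved it only 0.2 mm, and the pawl had swung back in.
- **Propping:** I raised it to about 0.32, let it down onto the notch, opened the fingers and moved the arm away.

**Last checks:**
- The bar's position in the two camera views gives a slope of about 0.24, against a notch at about 0.25.
- The bar stayed in the same place across two pictures 0.6 s apart, and the force on the tool was near zero.
- The flag, rejector, wheel, cap and stand looked unmoved in the pictures.

**Problems:**
- The bar crept about 6–7 mm down between the pads as it turned on the lift. I worked the pads back over it while lowering at the steep slopes.
- On the notch the support felt soft, about 1 N/mm when I pushed down. The board went to about 0.21 under roughly 7 N of push and came back when I eased off.

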